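# Lock the fitting in the quick coupler

### The job

Two identical quick couplers stand on the bench; one has a hose-barb fitting pushed into its top, the other is empty. Lock the one with the fitting: pull its spring sleeve straight up out of its notch, turn it clockwise seen from above by about 65 degrees, and let it spring fully down into the locked notch. Leave the empty coupler's sleeve as it is.

Things in the scene. Friction and masses are not known exactly. Their poses are not given: they have to be found in the camera images.
- coupler_full: The coupler with the fitting, fixed to the bench, origin on its axis at bench level: round aluminium base 82 mm wide, body 54 mm wide up to z 40 mm, notched crown up to 49 mm, on it a dark ribbed steel sleeve. A brass hose-barb fitting 17 mm wide stands out of the sleeve's top; its tip is 120 mm above the bench. z up; unlocked notch on its x axis.
- sleeve_grip (a point): Where to grip that sleeve, from above at any yaw: on its upright axis, 80 mm above the bench when the sleeve is down; rises and turns with it. The sleeve is a round barrel 38 mm across, 58 to 96 mm above the bench, over a foot flange 49 mm across (50 to 58 mm) whose two opposite lugs reach 57 mm across.
- sleeve_lift (a joint): Height of that sleeve above its rest, in m: 0 down in a notch, 0.024 at its upper stop. A spring pulls it down, 6 N at 0, 10 N at the top (with its weight). Its lugs clear the crown and it can turn when more than 0.008 up; 0.016 is a good height. Let go over a notch, it springs back to 0.
- sleeve_turn (a joint): Turn of that sleeve, in rad, growing clockwise seen from above. Starts at 0 to 0.1 (unlocked notch 0 to 0.22); locked notch from 0.92 to the stop at 1.33, aim at 1.13. Between the notches the crown's teeth block the lugs while the sleeve is down, and hold it 6 to 7 mm up if let go there. Raised, it turns freely.
- spare_lug (a point): A lug of the EMPTY coupler's sleeve: that coupler and sleeve are alike but with an open bore at the top, 98 mm above the bench, and no fitting standing out. The point lies 25 mm from that coupler's upright axis and 54 mm above the bench. This sleeve must stay as it is.

How it is judged:
On the way:
1. the sleeve of the coupler with the fitting is pulled up while still in line with its unlocked notch (value of joint sleeve_lift above 0.005 m and value of joint sleeve_turn below 0.4 rad), for 0.1 s.
At the end, for the whole second after the job is handed in: The sleeve of the coupler with the fitting is turned into the locked notch (more than 0.85 rad clockwise) and has sprung fully down (less than 3 mm above its rest) (value of joint sleeve_turn above 0.85 rad and value of joint sleeve_lift below 0.003 m); the robot touches nothing.
It fails at once if the empty coupler's sleeve is lifted or turned (its lug moves more than 5 mm) (distance of spare_lug from where it was at the start of the episode above 0.005 m).
It also fails if it takes over 32 s, if anything falls off the work surface, if the arm or the gripper's body presses on something with over 40 N, if the wrist force passes 120 N, or if a joint passes its speed limit or range.

### The arm

A 7-joint arm with a two-finger parallel gripper is mounted at the origin on a cart in front of the work surface, level with it; the furniture and walls round the work are solid. World frame = base frame: x ahead of the robot, y to its left, z up, the work surface at z = 0. Lengths are in m, angles in rad, forces in N, time in s.
With the tool pointing down it reaches from about 0.425 to 0.875 m from the base axis. Payload 4.7 kg.
Tool frame: the origin (TCP) lies midway between the tips of the shut fingers; the grasp point (between the pads) lies 19 mm behind it; x points along the fingers, z is the direction in which the jaws open and shut, and the axes are right-handed (so a half turn about x gives the same grasp; the last joint's range is limited). The gripper opens to 87 mm and grips with 3 to 60 N. Pads are 19 mm wide; open, the fingers measure 117 mm over their backs; the gripper's body (75 mm by 190 mm) begins 51 mm behind the grasp point.
Start: joints at [-1.224, 0.321, -0.07, 1.45, 0.023, 1.371, -0.057], TCP at [0.212, 0.614, 0.223] pointing down, gripper open.
Joint ranges: [-2.86, 2.86], [-0.3, 2.09], [-1.38, 1.24], [0.06, 2.45], [-1.56, 4.7], [0.09, 2.05], [-2.69, 2.69]. Speed limits (rad/s): [2.57, 2.57, 3.14, 3.14, 3.14, 3.14, 3.14].

### API

Orientations are given as a rotation vector (axis times angle).
In Python, from bench import ctrl gives the robot as it stands.
- The arm moves only by the shell command python3 -m pendant 'ROWS' [OPENING] [FORCE]. ROWS is JSON, a list of rows, each an object with "travel": the shift along the tool's x, y, z in m, a list of three; "twist": the turn about the tool's x in rad. In form: [{"travel": [x, y, z], "twist": twist}, ...]. A call has 1 to 10 rows; each row is the pose to reach, as a shift and turn from the pose measured when the call began, along the tool's axes at that moment; what a row does not reach only later rows make up. A row lasts 1/8 s, in which the tool goes at most 62.5 mm and 10.7 degrees, less where a joint would pass 70% of its speed; a pose out of reach is approached as far as the arm can. A call with a gripper value outside its range is refused whole. OPENING is the opening, from -1 (shut) to 1 (fully open), so that 0 is half open, set as the call begins (- or left out, the last holds). The fingers move at their own pace and stop on an object; FORCE is the grip in N (left out, the last holds). Time passes only in rows, so rows that repeat a pose let the fingers close. It gives the time, the measured TCP pose, the force and the opening at its end, in the units of the state.
- ctrl.get_state(): the state, without advancing time (a new reading comes with each control period).
- ctrl.get_image(name): name is "scene" or "top" or "wrist"; returns the picture (480x640x3 uint8, red, green, blue); there is no depth.
- ctrl.camera_model(name): a dict with "K" (3x3 intrinsics, pixels), "distortion" ([k1, k2, p1, p2, k3] as OpenCV has them; the pictures are not rectified), "rvec" (rotation vector, rad) and "tvec" (3), from world to camera coordinates, as OpenCV has them; the wrist camera has in their place "T_tool_cam" (4x4, takes a point from camera to tool coordinates, whose origin is the TCP and whose axes are the tool frame's). Camera axes: x right, y down, z forward; pixel columns grow to the right and rows downward; lengths in m; the calibration is good to about 2 mm. A picture is of the moment at which its call begins: read the wrist's pose just before it. camera_model takes no time and is no camera call.
- ctrl.close_job(): hands the job in, once; it reports no verdict.
The state is a dict: "time": time; "joint_positions": joint angles; "qd": joint speeds; "joint_torque": joint torques, N m; "position": TCP position; "tool_rot": TCP orientation; "ft_force": force on the tool from outside, world axes, zero at the start; "torque": the same for the moment, N m; "grip_width": opening from 0.0 (shut) to 1.0 (fully open).
Only numpy, scipy, OpenCV 4.12 (cv2) and the standard library are available. Lean on these libraries where they do the work, as an engineer would, in place of code of your own. Each camera call takes 0.05 s, during which the arm holds its last target.

## Working session

There is one attempt and no reset: what is moved stays moved. The work goes in short steps, Python scripts to look and compute and a shell command to move; the robot and the scene stay as the last step left them, time stands still between calls to the robot, and variables do not carry over. Pictures are saved under pics/ and viewed, and the job is handed in when it is done.

```bash
mkdir -p pics
python3 - <<'E'
from bench import ctrl
import cv2
s=ctrl.get_state();print(s['time'],s['position'],s['tool_rot'],s['grip_width'],s['ft_force'])
for n in ['scene','top','wrist']:
    cv2.imwrite(f'pics/{n}0.png',ctrl.get_image(n)[:,:,::-1]); print(n,ctrl.camera_model(n))
E
```

```text
0.0 [0.21220041 0.61380466 0.22150454] [-0.96187527  1.34989896  0.95993811] 0.9969036338201639 [-0.4298271  -0.22183233 -0.96446229]
scene {'K': array([[618.03371627,   0.        , 312.94409166],
       [  0.        , 618.03371627, 236.98126538],
       [  0.        ,   0.        ,   1.        ]]), 'distortion': array([0.0396762, 0.       , 0.       , 0.       , 0.       ]), 'rvec': array([ 2.0558656 , -1.33513605,  0.54977747]), 'tvec': array([-0.20418788,  0.35147717,  0.61586792])}
top {'K': array([[459.04143591,   0.        , 327.76461255],
       [  0.        , 459.04143591, 245.38079826],
       [  0.        ,   0.        ,   1.        ]]), 'distortion': array([-0.03215445,  0.        ,  0.        ,  0.        ,  0.        ]), 'rvec': array([ 2.11896345, -2.14993142,  0.16905027]), 'tvec': array([-0.01764516,  0.4722838 ,  0.87052675])}
wrist {'K': array([[427.43319489,   0.        , 321.23972856],
       [  0.        , 427.43319489, 241.56147235],
       [  0.        ,   0.        ,   1.        ]]), 'distortion': array([0.00314791, 0.        , 0.        , 0.        , 0.        ]), 'T_tool_cam': array([[ 8.41232676e-04, -2.99184414e-01,  9.54194938e-01,
        -1.63422592e-01],
       [ 1.33838020e-04, -9.54195233e-01, -2.99184624e-01,
         8.30270418e-02],
       [ 9.99999637e-01,  3.79391444e-04, -7.62657960e-04,
        -3.01869869e-04],
       [ 0.00000000e+00,  0.00000000e+00,  0.00000000e+00,
         1.00000000e+00]])}
```

View pics/scene0.png

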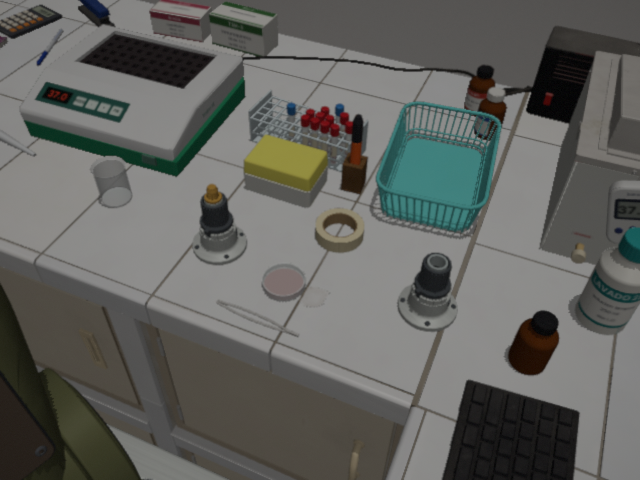

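View pics/top0.png

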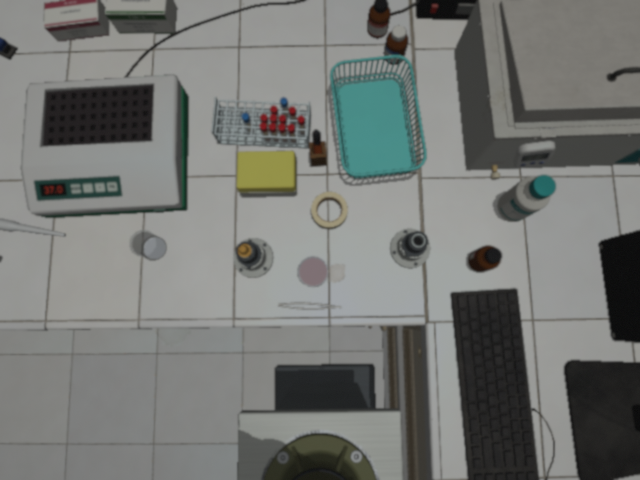

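View pics/wrist0.png

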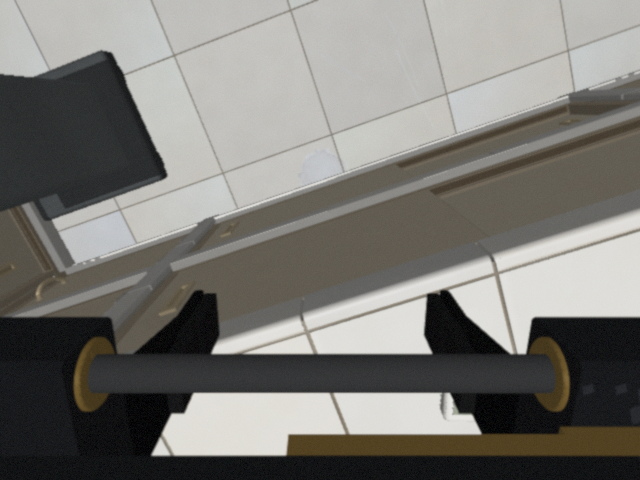

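The left coupler, with the brass fitting, is at about scene (213,225) and top (252,255). The empty one is at about scene (433,285) and top (411,246). I'll enlarge both.

Run:
```python
import cv2,numpy as np
a=cv2.imread('pics/scene0.png');b=cv2.imread('pics/top0.png')
A=cv2.resize(a[175:275,180:260],None,fx=6,fy=6,interpolation=cv2.INTER_CUBIC)[:600]
B=cv2.resize(b[225:285,220:290],None,fx=10,fy=10,interpolation=cv2.INTER_CUBIC)
cv2.imwrite('pics/ca.png',A);cv2.imwrite('pics/cb.png',B)
```

```text
(no output)
```

View pics/ca.png

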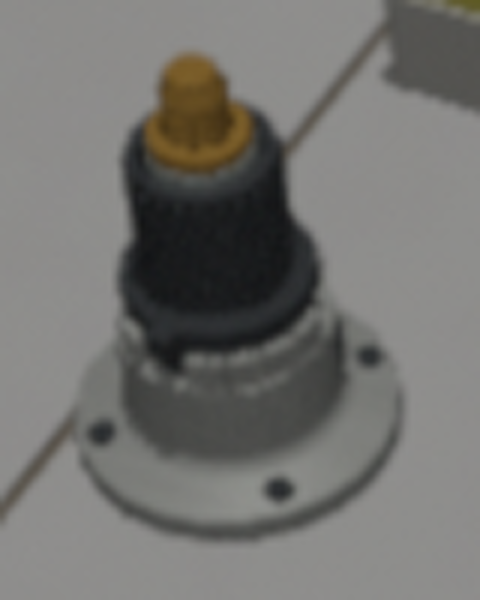

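View pics/cb.png

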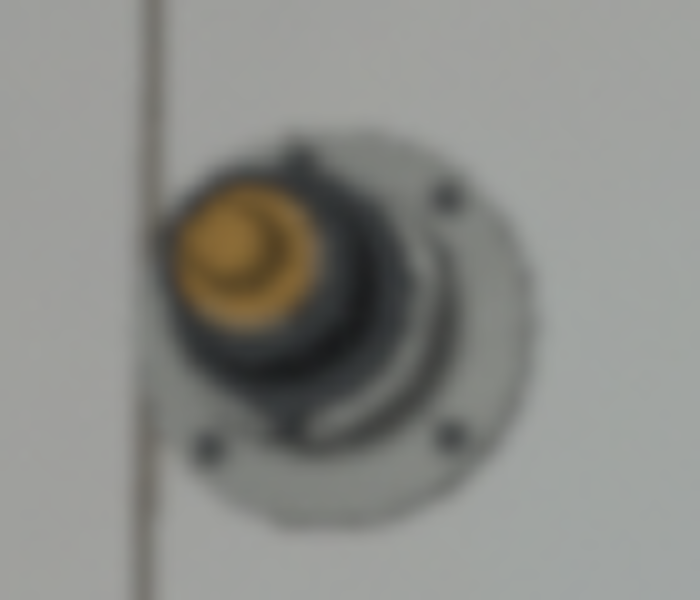

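```bash
cat > h.py <<'E'
from bench import ctrl
import cv2,numpy as np
from scipy.spatial.transform import Rotation as R
def ray(n,uv):
    m=ctrl.camera_model(n);p=cv2.undistortPoints(np.array([[uv]],float),m['K'],m['distortion'])[0,0]
    Rm=cv2.Rodrigues(m['rvec'])[0];return -Rm.T@m['tvec'],Rm.T@np.r_[p,1]
def atz(n,uv,z):
    c,d=ray(n,uv);return (c+d*(z-c[2])/d[2]).round(4)
def proj(n,P):
    m=ctrl.camera_model(n);return cv2.projectPoints(np.array(P,float),m['rvec'],m['tvec'],m['K'],m['distortion'])[0][:,0]
E
python3 - <<'E'
from h import *
print(atz('scene',(212,185.8),.12),atz('top',(242.5,248.5),.12),atz('top',(254.3,258),.006),atz('scene',(220,238.5),.006))
print('spare',atz('top',(411,248),.006))
s=ctrl.get_state();Rt=R.from_rotvec(s['tool_rot']).as_matrix();print(Rt.round(3))
print(proj('top',[s['position']]))
E
```

```text
[0.4562 0.1315 0.12  ] [0.4552 0.1289 0.12  ] [0.4534 0.1263 0.006 ] [0.4632 0.1356 0.006 ]
spare [ 0.4693 -0.1949  0.006 ]
[[-0.    -0.945  0.327]
 [-0.001  0.327  0.945]
 [-1.    -0.    -0.001]]
[[-83.04379103 397.90318965]]
```

Run:
```python
from h import *
t=np.linspace(0,2*np.pi,80)
out=[]
for n,(x0,y0,w,h),f in (('scene',(180,175,80,80),7),('top',(220,225,66,66),8)):
    im=cv2.imread(f'pics/{n}0.png')
    c=cv2.resize(im[y0:y0+h,x0:x0+w],None,fx=f,fy=f,interpolation=cv2.INTER_CUBIC)
    for (X,Y),col in (((.455,.129),(0,0,255)),):
        for r,z in ((.041,0),(.019,.096),(.0245,.054),(.0085,.12)):
            p=proj(n,np.c_[X+r*np.cos(t),Y+r*np.sin(t),0*t+z]);p=((p-[x0,y0]+.5)*f).astype(np.int32)
            cv2.polylines(c,[p],True,col,1)
    cv2.imwrite(f'pics/ov_{n}.png',c)
```

```text
(no output)
```

View pics/ov_scene.png

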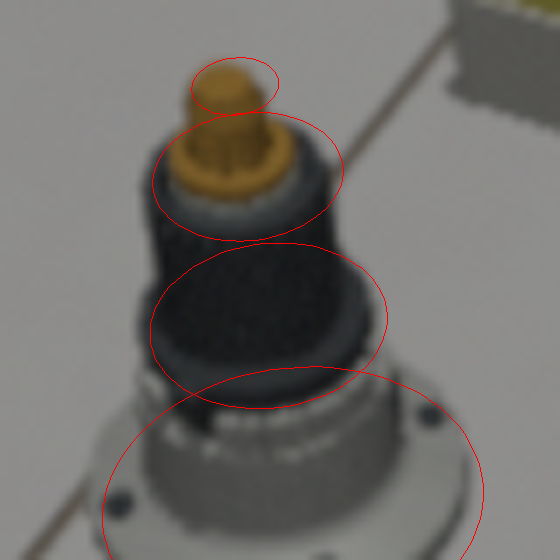

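View pics/ov_top.png

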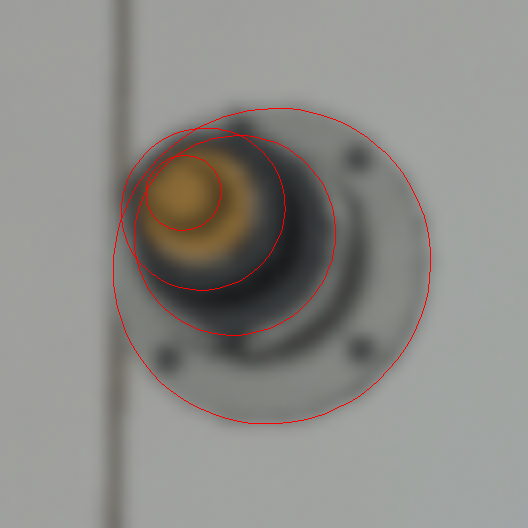

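```bash
python3 -m pendant '[{"travel":[0,-0.043,-0.042],"twist":0},{"travel":[0,-0.086,-0.084],"twist":0},{"travel":[0,-0.129,-0.126],"twist":0},{"travel":[0,-0.172,-0.168],"twist":0},{"travel":[0,-0.215,-0.21],"twist":0},{"travel":[0,-0.258,-0.252],"twist":0},{"travel":[0,-0.301,-0.294],"twist":0},{"travel":[0,-0.344,-0.336],"twist":0},{"travel":[0,-0.388,-0.378],"twist":0},{"travel":[0,-0.388,-0.378],"twist":0}]' 1 20
python3 - <<'E'
from h import *
s=ctrl.get_state();print(s['time'],s['joint_positions'],s['position'],R.from_rotvec(s['tool_rot']).as_matrix().round(3))
cv2.imwrite('pics/w1.png',ctrl.get_image('wrist')[:,:,::-1])
E
```

```text
time: 1.4
position: [0.4573, 0.1246, 0.2224]
tool_rot: [-0.955, 1.353, 0.952]
ft_force: [-0.2, 1.4, -0.4]
grip_width: 1.0
1.4 [-0.70693718 -0.06988628  0.36786772  1.8817322   0.02835033  1.32564041
  0.88160537] [0.45725051 0.12459176 0.2224338 ] [[ 0.    -0.942  0.336]
 [-0.002  0.336  0.942]
 [-1.    -0.001 -0.002]]
```

View pics/w1.png

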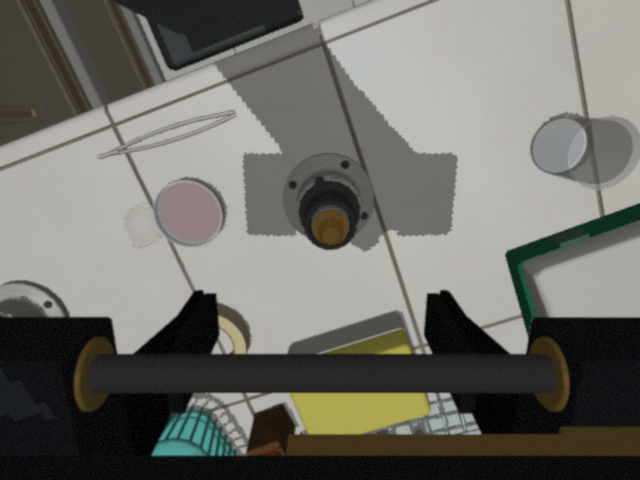

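Run:
```python
from h import *
im=cv2.imread('pics/w1.png')
c=cv2.resize(im[145:255,270:390],None,fx=5,fy=5,interpolation=cv2.INTER_CUBIC)
m=ctrl.camera_model('wrist');s=ctrl.get_state();Rt=R.from_rotvec(s['tool_rot']).as_matrix();p=s['position']
T=np.eye(4);T[:3,:3]=Rt;T[:3,3]=p;T=T@m['T_tool_cam'];W=np.linalg.inv(T)
t=np.linspace(0,2*np.pi,80);X,Y=.4555,.130
for r,z in ((.041,0),(.019,.096),(.0245,.054),(.0085,.12)):
    q=cv2.projectPoints(np.c_[X+r*np.cos(t),Y+r*np.sin(t),0*t+z],cv2.Rodrigues(W[:3,:3])[0],W[:3,3],m['K'],m['distortion'])[0][:,0]
    cv2.polylines(c,[((q-[270,145]+.5)*5).astype(np.int32)],True,(0,0,255),1)
cv2.imwrite('pics/w1c.png',c)
```

```text
(no output)
```

View pics/w1c.png

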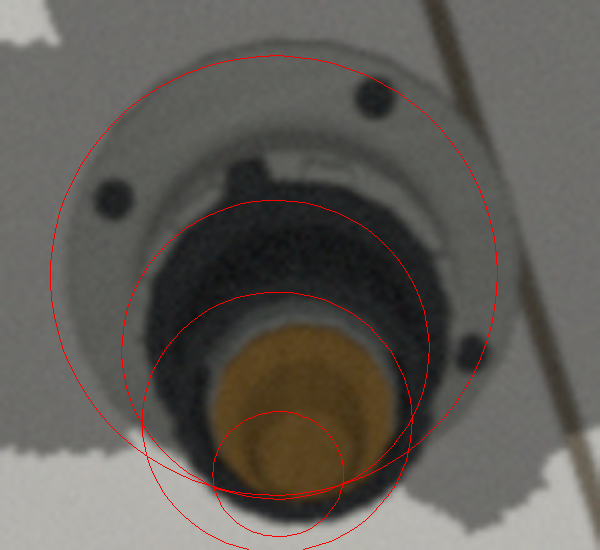

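```bash
cat >> h.py <<'E'
def wristlook(name,X,Y,box,f,lift=0):
    m=ctrl.camera_model('wrist');s=ctrl.get_state();c=ctrl.get_image('wrist')[:,:,::-1]
    Rt=R.from_rotvec(s['tool_rot']).as_matrix();p=s['position'];print(p,Rt.round(4).tolist(),np.abs(s['qd']).max(),s['joint_positions'])
    T=np.eye(4);T[:3,:3]=Rt;T[:3,3]=p;W=np.linalg.inv(T@m['T_tool_cam'])
    x0,y0,w,h=box
    c=cv2.resize(c[y0:y0+h,x0:x0+w],None,fx=f,fy=f,interpolation=cv2.INTER_CUBIC)
    t=np.linspace(0,2*np.pi,80)
    for r,z in ((.041,0),(.019,.096),(.0245,.054),(.0085,.12)):
        q=cv2.projectPoints(np.c_[X+r*np.cos(t),Y+r*np.sin(t),0*t+z],cv2.Rodrigues(W[:3,:3])[0],W[:3,3],m['K'],m['distortion'])[0][:,0]
        cv2.polylines(c,[((q-[x0,y0]+.5)*f).astype(np.int32)],True,(0,0,255),1)
    cv2.imwrite(name,c)
E
python3 - <<'E'
from h import *
wristlook('pics/w2.png',.4555,.130,(270,145,120,110),5)
E
```

```text
[0.45601917 0.12781144 0.22220658] [[-0.0007, -0.9434, 0.3316], [-0.0012, 0.3316, 0.9434], [-1.0, 0.0002, -0.0013]] 0.06347925356509063 [-0.70889016 -0.06968482  0.36390646  1.8821149   0.02644104  1.3257173
  0.88057116]
```

View pics/w2.png

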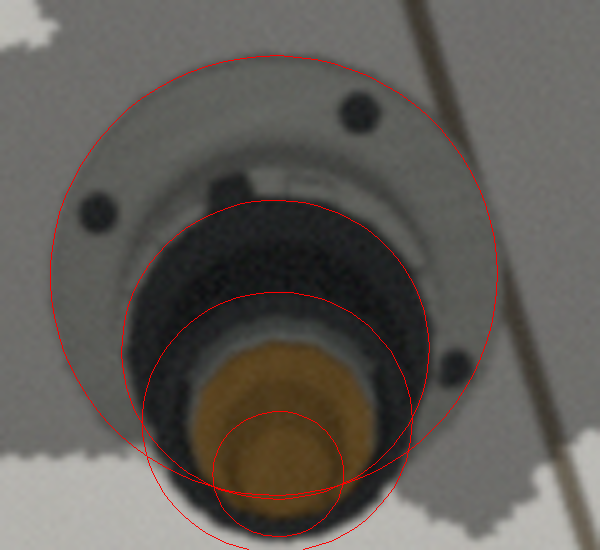

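The overlay at (0.4555, 0.130) fits the base, so I'll descend to TCP z of about 0.063.

```bash
python3 -m pendant '[{"travel":[0.04,0.001,0.001],"twist":0},{"travel":[0.08,0.001,0.001],"twist":0},{"travel":[0.12,0.001,0.001],"twist":0},{"travel":[0.145,0.001,0.001],"twist":0},{"travel":[0.158,0.001,0.001],"twist":0},{"travel":[0.158,0.001,0.001],"twist":0},{"travel":[0.158,0.001,0.001],"twist":0}]'
python3 - <<'E'
from h import *
wristlook('pics/w3.png',.4555,.130,(120,180,400,270),2)
E
```

```text
time: 2.38
position: [0.4553, 0.1317, 0.0652]
tool_rot: [-0.96, 1.348, 0.96]
ft_force: [0.5, 0.3, -0.6]
grip_width: 0.999
[0.45529955 0.13168972 0.06518134] [[0.0006, -0.9449, 0.3274], [0.0, 0.3274, 0.9449], [-1.0, -0.0006, 0.0003]] 0.007462356871973761 [-0.69714538  0.08972659  0.37588396  2.06930592 -0.03920566  0.9885205
  0.93618076]
```

View pics/w3.png

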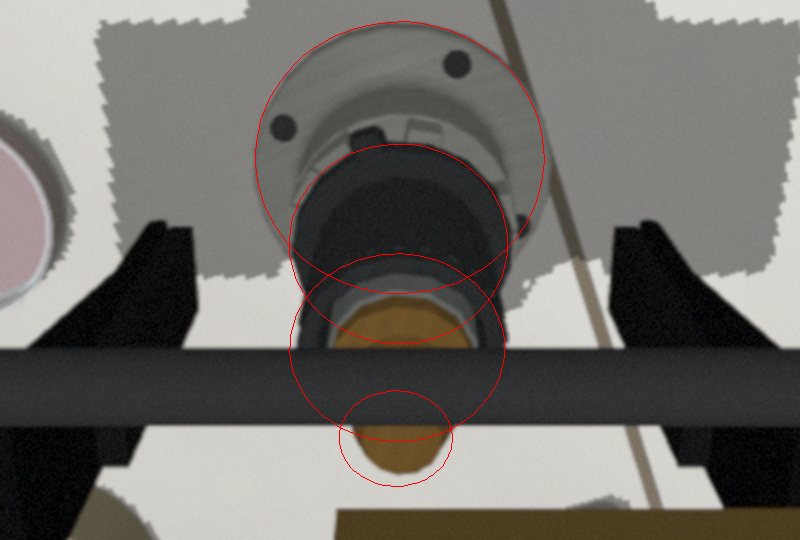

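Both fingers straddle the barrel symmetrically: fingers at 195 and 612, barrel centre at about 403 in the enlarged picture. Next I'll grip.

```bash
python3 -m pendant '[{"travel":[0,0,0],"twist":0},{"travel":[0,0,0],"twist":0},{"travel":[0,0,0],"twist":0},{"travel":[0,0,0],"twist":0},{"travel":[0,0,0],"twist":0},{"travel":[0,0,0],"twist":0}]' -1 40
```

```text
time: 3.18
position: [0.4554, 0.1315, 0.0652]
tool_rot: [-0.96, 1.348, 0.959]
ft_force: [0.1, -0.4, -0.7]
grip_width: 0.43
```

The grip width is about 37.5 mm, so it has the barrel. Now I'll lift 16 mm.

```bash
python3 -m pendant '[{"travel":[-0.004,0,0],"twist":0},{"travel":[-0.008,0,0],"twist":0},{"travel":[-0.012,0,0],"twist":0},{"travel":[-0.016,0,0],"twist":0},{"travel":[-0.016,0,0],"twist":0},{"travel":[-0.016,0,0],"twist":0},{"travel":[-0.016,0,0],"twist":0}]'
python3 - <<'E'
from h import *
wristlook('pics/w4.png',.4555,.130,(120,180,400,270),2)
E
```

```text
time: 4.05
position: [0.4553, 0.1315, 0.0811]
tool_rot: [-0.96, 1.348, 0.959]
ft_force: [3.5, 1.1, -8.5]
grip_width: 0.429
[0.45529839 0.13151233 0.08112471] [[0.0007, -0.9448, 0.3277], [0.0001, 0.3277, 0.9448], [-1.0, -0.0006, 0.0003]] 0.0029603567696707485 [-0.69978512  0.06715034  0.37589756  2.05508724 -0.02866816  1.02351773
  0.92720382]
```

View pics/w4.png

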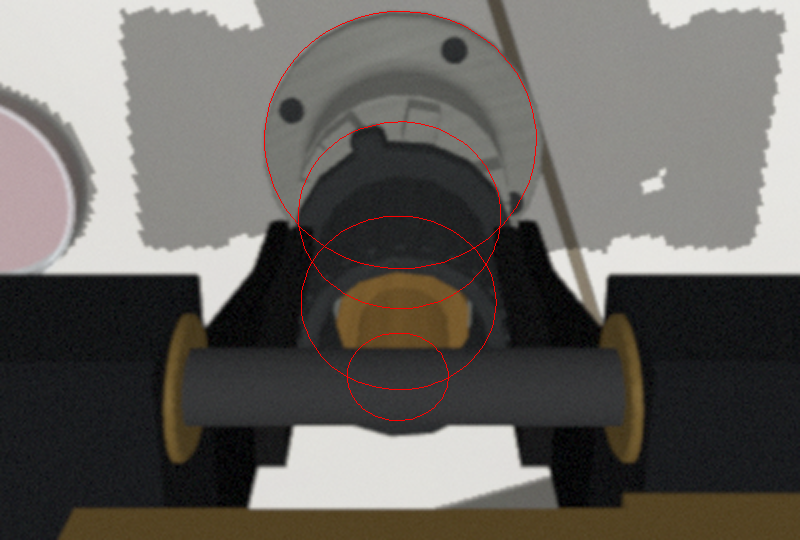

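```bash
python3 -m pendant '[{"travel":[0,0,0],"twist":0.14},{"travel":[0,0,0],"twist":0.28},{"travel":[0,0,0],"twist":0.42},{"travel":[0,0,0],"twist":0.56},{"travel":[0,0,0],"twist":0.7},{"travel":[0,0,0],"twist":0.84},{"travel":[0,0,0],"twist":0.98},{"travel":[0,0,0],"twist":1.1},{"travel":[0,0,0],"twist":1.1},{"travel":[0,0,0],"twist":1.1}]'
python3 - <<'E'
from h import *
wristlook('pics/w5.png',.4555,.130,(120,180,400,270),2)
print(ctrl.get_state()['ft_force'],ctrl.get_state()['torque'])
E
```

```text
time: 5.35
position: [0.4556, 0.1317, 0.0812]
tool_rot: [-0.109, 1.567, 0.109]
ft_force: [3.4, 2.1, -8.9]
grip_width: 0.43
[0.45562575 0.13168886 0.08124037] [[0.0014, -0.1386, 0.9903], [0.0003, 0.9903, 0.1386], [-1.0, 0.0001, 0.0014]] 0.006680986031413928 [-0.74114087  0.06712578  0.41884564  2.05606743 -0.03176092  1.02298323
 -0.16754988]
[ 4.6807421   2.25540369 -8.72050387] [ 0.32798496 -0.96135274  0.03164716]
```

View pics/w5.png

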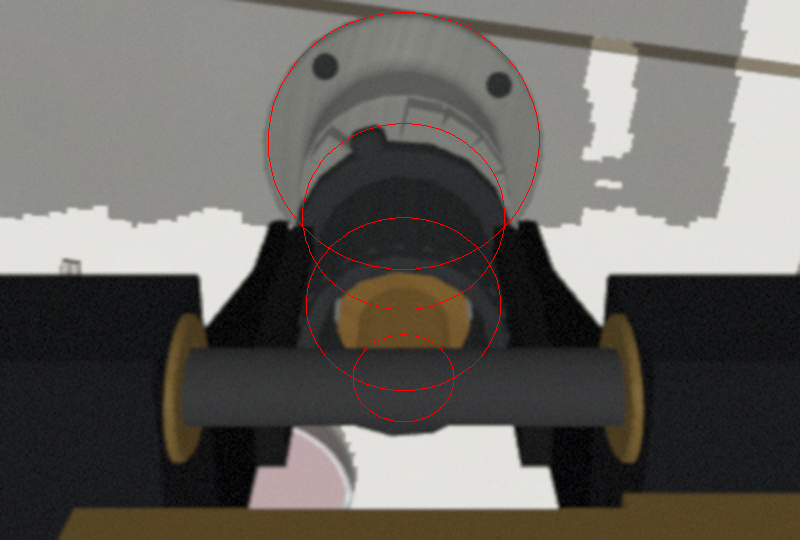

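The lug at (369,138) kept its place in the tool picture while the base turned about 63° beneath it, so the sleeve turned without slipping. I'll lower it and then release.

```bash
python3 -m pendant '[{"travel":[0.004,0,0],"twist":0},{"travel":[0.008,0,0],"twist":0},{"travel":[0.012,0,0],"twist":0},{"travel":[0.0155,0,0],"twist":0},{"travel":[0.0155,0,0],"twist":0},{"travel":[0.0155,0,0],"twist":0}]' 
python3 -m pendant '[{"travel":[0,0,0],"twist":0},{"travel":[0,0,0],"twist":0},{"travel":[0,0,0],"twist":0},{"travel":[0,0,0],"twist":0},{"travel":[0,0,0],"twist":0},{"travel":[0,0,0],"twist":0}]' 1
python3 - <<'E'
from h import *
wristlook('pics/w6.png',.4555,.130,(120,180,400,270),2)
E
```

```text
time: 6.15
position: [0.4557, 0.1317, 0.0658]
tool_rot: [-0.109, 1.567, 0.109]
ft_force: [2.8, 1.2, -6.2]
grip_width: 0.426
time: 6.9
position: [0.4556, 0.1317, 0.0658]
tool_rot: [-0.109, 1.567, 0.109]
ft_force: [-0.8, -0.5, -0.1]
grip_width: 0.972
[0.4556053  0.13169904 0.06583319] [[0.0012, -0.1382, 0.9904], [0.0003, 0.9904, 0.1382], [-1.0, 0.0001, 0.0013]] 0.0012909760972838263 [-0.73829525  0.08927754  0.41930966  2.06990386 -0.04335341  0.98928187
 -0.15803275]
```

View pics/w6.png

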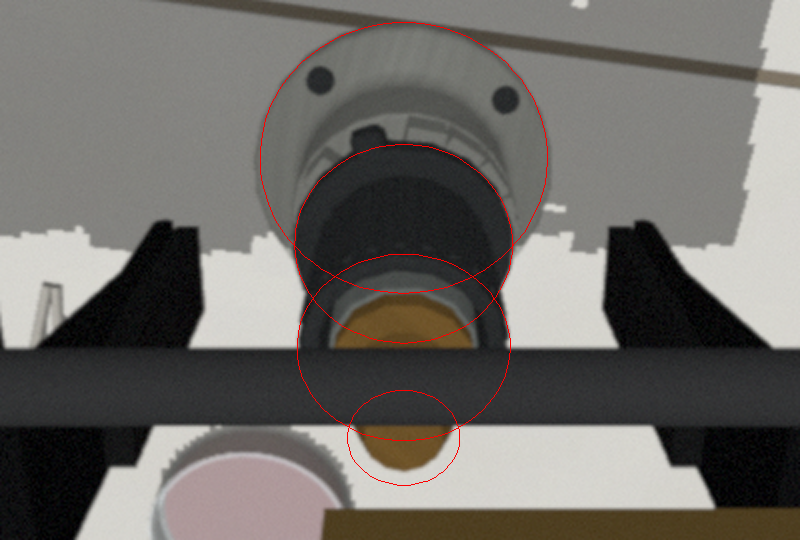

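The lug and flange sit just as they did in the seated picture before the lift, lug at (368,138). I'll retreat and check.

```bash
python3 -m pendant '[{"travel":[-0.03,0,0],"twist":0},{"travel":[-0.07,0,0],"twist":0},{"travel":[-0.11,0,0],"twist":0},{"travel":[-0.15,0,0],"twist":0},{"travel":[-0.18,0,0],"twist":0},{"travel":[-0.18,0,0],"twist":0},{"travel":[-0.18,0,0],"twist":0}]'
python3 - <<'E'
from h import *
wristlook('pics/w7.png',.4555,.130,(270,145,120,110),5)
a=ctrl.get_image('scene')[:,:,::-1]
cv2.imwrite('pics/s7.png',np.hstack([cv2.resize(a[175:265,180:260],None,fx=4.9,fy=6),cv2.resize(a[240:340,390:470],None,fx=4.9,fy=5.4)]))
E
```

```text
time: 7.82
position: [0.4549, 0.1315, 0.2449]
tool_rot: [-0.109, 1.568, 0.109]
ft_force: [-0.6, 0.4, 0.1]
grip_width: 0.996
[0.45487976 0.1314634  0.24490743] [[0.0, -0.1383, 0.9904], [-0.0002, 0.9904, 0.1383], [-1.0, -0.0002, -0.0]] 0.015441930310184043 [-0.76232595 -0.08604593  0.40272928  1.84946255  0.0345364   1.37148898
 -0.22906048]
```

View pics/w7.png

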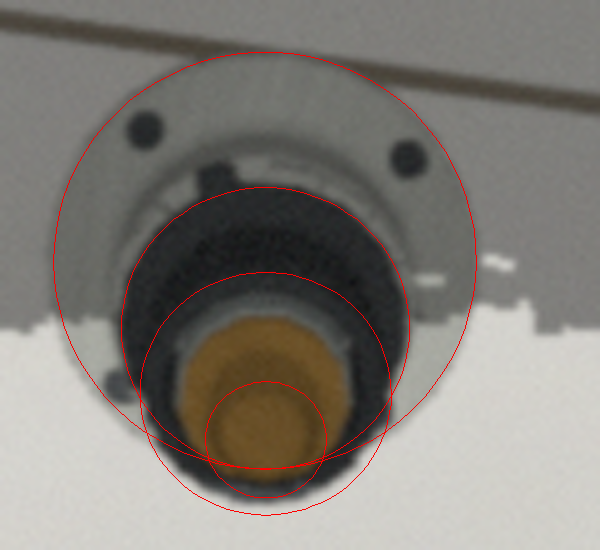

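View pics/s7.png

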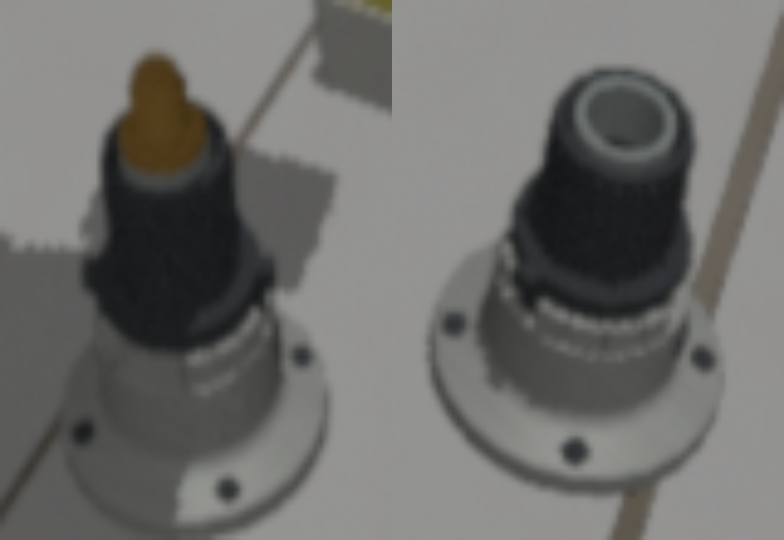

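The locked sleeve's lugs now show at left (92,275) and right (265,270), with the flange down on the crown. The spare sleeve looks unchanged and the gripper is clear, so I'll hand in.

```bash
python3 -c "
from bench import ctrl
print(ctrl.close_job())"
```

```text
the job is handed in; nothing more can be done
None
```

I locked the coupler with the fitting and handed the job in at about 8 s of the 32 s allowed. No verdict comes back, so this rests on my own checks.

- **Move:** I gripped the sleeve at 40 N and lifted it 16 mm straight up, still in line with its unlocked notch. I then turned it 1.10 rad (63°) clockwise, lowered it 15.5 mm, let go and pulled back about 180 mm.
- **Seating:** After release, the lug and flange looked the same in the wrist picture as they did seated before the lift. During the turn the lug moved with the gripper, so the grip did not slip.
- **Final state:** The outside force was near zero after release and the gripper was clear of everything. The empty coupler looked untouched in the last picture.
- **Disagreements:** The three cameras differed by about 2–3 mm on the coupler's position, and the fitting tip sat about 1–2 mm off my model. The side force was 5 N or less in the readings with the sleeve raised.

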